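# Seat a mould plate in its spring-clip bracket

## Robot

A 6-joint arm with a two-finger parallel gripper is mounted at the origin on the work surface. World frame = base frame: x ahead of the robot, y to its left, z up, the work surface at z = 0. Lengths are in m, angles in rad, forces in N, time in s.
With the tool pointing down it reaches from about 0.375 to 0.975 m from the base axis. Payload 3.8 kg.
Tool frame: the origin (TCP) lies midway between the tips of the shut fingers; the grasp point (between the pads) lies 19 mm behind it; z points along the fingers, y is the direction in which the jaws open and shut (so a half turn about z gives the same grasp; the last joint's range is limited). The gripper opens to 85 mm and grips with 20 to 120 N. Pads are 22 mm wide; open, the fingers measure 114 mm over their backs; the gripper's body (76 mm by 85 mm) begins 54 mm behind the grasp point. The pads swing forward as they close: fully open they stand 13 mm farther back than shut.
Start: joints at [1.246, 0.264, 1.604, -0, 1.274, -0.037], TCP at [0.192, 0.647, 0.231] pointing down, gripper open.
Joint ranges: [-2.63, 2.63], [-0.94, 2.18], [0.31, 2.57], [-1.31, 4.45], [0, 2.66], [-2.55, 2.55]. Speed limits (rad/s): [2.57, 2.57, 3.14, 3.14, 3.14, 3.14].

## Interface

Orientations are given as a rotation vector (axis times angle).
In Python, from workcell import bot gives the robot as it stands. The module is installed in compiled form; this text tells all that it offers.
- The arm moves only by the tool play_rows, never from a script. Its argument "series" is a list of rows, each an object with "translation": the shift along the tool's x, y, z in m, a list of three; "spin": the turn about the tool's z in units of 5 degrees (1.0 is 5 degrees). In form: [{"translation": [dx, dy, dz], "spin": spin}, ...]. A call has 1 to 5 rows; each row shifts and turns the commanded pose from where the row before left it, along the tool's axes as they then stand; what a row does not reach is not made up. A row lasts 1/10 s, in which the tool goes at most 50 mm and 8.59 degrees, less where a joint would pass 70% of its speed; a pose out of reach is approached as far as the arm can. A call is refused whole if a number of a shift passes 0.05 or a number of a turn 1, either way. A call with a gripper value outside its range is refused whole. "jaw" is the gripper's target within -1 to 1 (fully open at 1, half-way at 0, shut at -1), set as the call begins (left out, the last holds). The fingers move at their own pace and stop on an object; "force" is the grip in N (left out, the last holds). Time passes only in rows, so rows that do not move let the fingers close. It gives the time, the measured TCP pose, the force and the opening at its end, in the units of the state.
- bot.read_state(): the state, without advancing time (a new reading comes with each control period).
- bot.read_camera(name): name is "side" or "top" or "wrist"; returns the picture (400x640x3 uint8, blue, green, red); there is no depth.
- bot.get_calibration(name): a dict with "fov_y" (degrees; the focal length in pixels is half the picture's height over the tangent of half this angle, whatever the lens; pixels are square), "cx", "cy" (the principal point, pixels), "R" (3x3) and "t" (3): a world point X has camera coordinates R X + t. Camera axes: x right, y down, z forward; pixel columns grow to the right and rows downward; lengths in m; the calibration is good to about 2 mm. A picture is of the moment at which its call begins: read the wrist's pose just before it. get_calibration takes no time and is no camera call; for the wrist camera it gives the pose at the moment of the call.
- bot.finish_job(): hands the job in, once; it reports no verdict.
The state is a dict: "time": time; "q": joint angles; "joint_vel": joint speeds; "joint_torque": joint torques, N m; "tool_pos": TCP position; "tcp_rot": TCP orientation; "wrist_force": force on the tool from outside, world axes, zero at the start; "torque": the same for the moment, N m; "width": opening from 0.0 (shut) to 1.0 (fully open).
Only numpy, scipy, OpenCV 4.12 (cv2) and the standard library are available. Lean on these libraries where they do the work, as an engineer would, in place of code of your own. Each camera call takes 0.05 s, during which the arm holds its last target. There are 200 camera calls.

## Task

Pick up the aluminium mould plate by its yellow rib and slide its two ears down between the spring clips of the green bracket until the plate lies flat on the brass seat. Press it home onto the seat with about 15 newtons for half a second, never more than 20, then let go; leave the other things where they are.

Things in the scene. Friction and masses are not known exactly. Their poses are not given: they have to be found in the camera images.
- plate_mid (a point): Mould plate, its centre half-way up: 22 mm over its underside, 14 over its top face. Plate lying flat, 70 (x) x 100 (y) x 8 mm, aluminium, 0.25-0.36 kg; an ear 18 wide (x), 8 thick stands out 19 from the middle of each short end (138 over the ears, along y). Upright yellow rib on top, 14 thick (x), 50 long (y), 36 high. Same either way round. Plate and bracket may swap sides of the table
- bracket: Bracket's green base, fixed, 100 (x) x 170 (y) x 10 mm; origin at the centre of its underside, on the table; z up. The plate goes centred over it, y along its y, either way round, flat on the brass seat (56 x 84 mm) in its middle. The seat's top is set anywhere from 12 to 31 mm above the table and not measured: find it by feel. It gives about 1 mm per 20 N
- posts: Bracket's four green posts with the spring clips, fixed; origin and axes those of the base. Post tops 52 mm above the table. At each end of y, two posts leave a slot 30 mm wide (x). Posts' inner faces are 54 mm from the middle in y, so the plate's body has 4 mm play each way in y
- slot_a (a point): Mouth of the slot at the bracket's -y end: on its centre line, 64 mm from the middle, 52 mm above the table. A steel leaf spring lines each side: lips flared to about 23 mm apart at the mouth, 15 mm apart below 41 mm height. The ear pushes each back 1.5 mm (about 1.2 N per mm, 2.5 N when in; they give 4 mm at most)
- slot_b (a point): Mouth of the slot at the bracket's +y end, just like the other, 64 mm from the middle. Pushing both ears down against the clips takes about 10 to 15 N at the flared lips, then a steady 4 to 8 N all the way down, so a plate let go early stays hanging in them; on the seat the force climbs well above that
- disc: black rubber moulding, flat ring 150 mm across, 22 mm high, lying at the back; origin at the centre of its underside; bystander
- driver: screwdriver with a red handle, lying at the back right; bystander
- spanner: steel spanner lying at the back left; bystander
- can: blue can with a pale top, 52 mm across, 140 mm high, standing at the back left; origin at its underside; bystander
- stub: upright brass pin, 24 mm across, 45 mm high, standing between the places of the plate and the bracket; origin at its underside; bystander
- block: dark steel block 70 x 60 x 45 mm high, on the right; origin at its underside; bystander
- bush: steel bush (short tube) 48 mm across, 30 mm high, on the left; origin at its underside; bystander
Mind the look-alikes: they are no part of the job. There is more than one size of the part that bears plate_mid; the job needs the middle-sized.

How it is judged:
On the way, in this order (a step that is already met when the one before it is completed fails the run):
1. both ears are started in the slots between the clips, plate level (horizontal distance between plate_mid and bracket below 0.006 m and angle between the y axis of plate_mid and the y axis of bracket, either way round below 0.07 rad and z of plate_mid in the frame of bracket below 0.066 m and angle between plate_mid's own z axis and vertical below 0.12 rad), for 0.1 s.
2. the plate is pressed onto the seat: 6 N or more between plate and seat for 0.3 s (horizontal distance between plate_mid and bracket below 0.006 m and angle between the y axis of plate_mid and the y axis of bracket, either way round below 0.07 rad and contact force between plate and bracket above 6 N and angle between plate_mid's own z axis and vertical below 0.05 rad), for 0.3 s.
At the end, for the whole second after the job is handed in: The plate lies flat (within 2 degrees) on the brass seat, both ears between the clips, centred within 6 mm and aligned within 4 degrees, bearing on the seat with at least 1 N, at rest and let go (horizontal distance between plate_mid and bracket below 0.006 m and angle between the y axis of plate_mid and the y axis of bracket, either way round below 0.07 rad and angle between plate_mid's own z axis and vertical below 0.035 rad and z of plate_mid in the frame of bracket below 0.055 m and contact force between plate and bracket above 1 N and linear speed of plate below 0.01 m/s and contact force between the fingers and plate below 0.1 N); the robot touches nothing.
It fails at once if the plate is pressed onto the seat or base with more than 20 N (contact force between plate and bracket above 20 N).
It fails at once if the ears are forced against the posts or clips with more than 35 N (contact force between plate and posts above 35 N).
It fails at once if a bystander is disturbed (moved more than 20 mm) (distance of any of disc, driver, spanner, can, stub, block, bush from where it was at the start of the episode above 0.02 m).
It also fails if it takes over 64 s, if anything falls off the work surface, if the arm or the gripper's body presses on something with over 40 N, if the wrist force passes 120 N, or if a joint passes its speed limit or range.

## Working session

There is one attempt and no reset: what is moved stays moved. The work goes in short steps, Python scripts to look and compute and a tool call to move; the robot and the scene stay as the last step left them, time stands still between calls to the robot, and variables do not carry over. Pictures are saved under pics/ and viewed, about 8 in all and at most 12, crops included, and the job is handed in when it is done.

Besides the shell and the picture viewer there is one more tool, called after "Call:" by a JSON object that holds its "op" and its "data", one argument or row to a line. play_rows: Moves the arm, as the interface text tells. Its arguments: {"type":"object","properties":{"series":{"type":"array","items":{"type":"object","properties":{"translation":{"type":"array","items":{"type":"number"}},"spin":{"type":"number"}}}},"jaw":{"type":"number"},"force":{"type":"number"}},"required":["series"]}

```bash
mkdir -p pics; cat > h.py <<'E'
import numpy as np, cv2
from workcell import bot
def ray(c,u,v,z):
    f=200/np.tan(np.radians(c['fov_y'])/2);R=np.array(c['R']);t=np.array(c['t'])
    d=R.T@np.array([(u-c['cx'])/f,(v-c['cy'])/f,1]);o=-R.T@t
    return o+d*(z-o[2])/d[2]
E
python3 - <<'E'
from h import *
for n in ('top','side'):
    im=bot.read_camera(n);cv2.imwrite(f'pics/{n}0.png',im);c=bot.get_calibration(n);print(n,c)
s=bot.read_state();print(s)
E
```

```text
top {'fov_y': 53.79933979031535, 'cx': 326.0080611704422, 'cy': 200.16681727284237, 'R': array([[ 0.00948262, -0.99966128,  0.02423654],
       [-0.99321009, -0.01222631, -0.11569023],
       [ 0.11594737, -0.02297493, -0.99298961]]), 't': array([-0.01915623,  0.57361523,  1.01862595])}
side {'fov_y': 48.61853141825108, 'cx': 315.3855708414534, 'cy': 195.4176555926767, 'R': array([[ 0.74166153, -0.67049045, -0.01951233],
       [-0.51261993, -0.54779234, -0.66116893],
       [ 0.43261875,  0.50036597, -0.74998328]]), 't': array([-0.43259246,  0.34835609,  0.9583185 ])}
{'time': 0.1, 'q': array([ 1.24609728e+00,  2.64688047e-01,  1.60526047e+00,  7.17809136e-07,
        1.27371654e+00, -3.69264950e-02]), 'joint_vel': array([-0.00018114, -0.00147568, -0.00205364, -0.00151016,  0.00132739,
       -0.00095743]), 'joint_torque': array([ 3.54844815e-04, -5.16708934e+01, -3.68589377e+01,  1.22036610e-05,
        6.27792368e-03,  1.36569011e-05]), 'tool_pos': array([0.19137919, 0.64659564, 0.2300672 ]), 'tcp_rot': array([-0.45042049, -3.10875696,  0.00320169]), 'wrist_force': array([-0.04496169,  0.47702717, -0.72025635]), 'torque': array([ 0.05806419, -0.00767467,  0.04086095]), 'width': 0.9971259640834981}
```

View pics/top0.png

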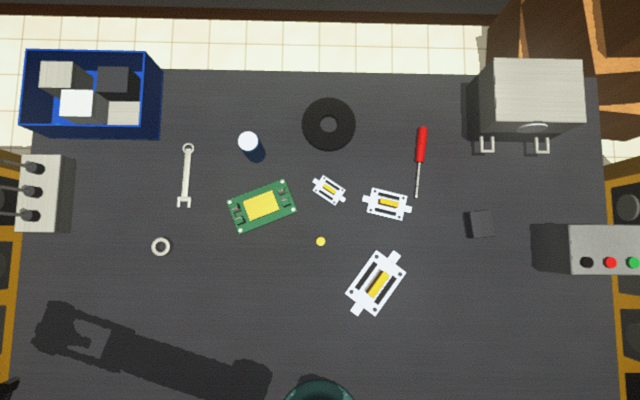

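View pics/side0.png

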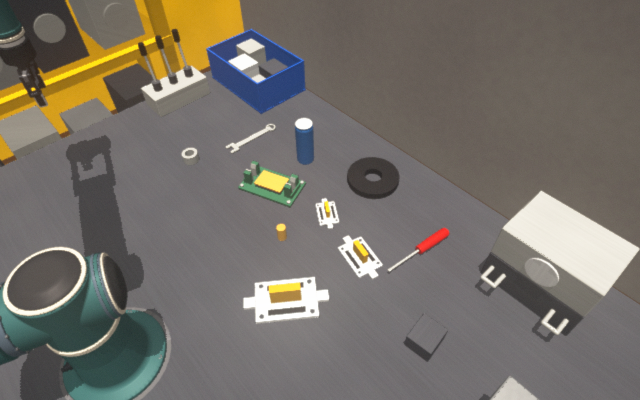

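The top view shows three rib plates: small at (329,190), one at (387,204) and a large one at (376,283). The bracket is at (262,206) and the stub at (320,241). Next I'll measure sizes and poses.

```bash
python3 - <<'E'
from h import *
im=cv2.imread('pics/top0.png');c=bot.get_calibration('top')
hsv=cv2.cvtColor(im,cv2.COLOR_BGR2HSV)
def rep(nm,m,z,amin=30,box=(150,110,470,340)):
    mm=np.zeros_like(m);x0,y0,x1,y1=box;mm[y0:y1,x0:x1]=m[y0:y1,x0:x1]
    for k in cv2.findContours(mm,cv2.RETR_EXTERNAL,cv2.CHAIN_APPROX_NONE)[0]:
        if cv2.contourArea(k)<amin: continue
        P=np.array([ray(c,u,v,z)[:2] for u,v in k[:,0]],np.float32)
        r=cv2.minAreaRect(P*1000);b=cv2.boxPoints(r);e=b[1]-b[0],b[2]-b[1];L=max(e,key=np.linalg.norm)
        print(nm,k[:,0].mean(0).round(),'ctr',np.round(r[0],1),'size',np.round(r[1],1),'long axis deg',np.degrees(np.arctan2(L[1],L[0])).round(1))
plate=cv2.inRange(hsv,(0,0,170),(180,60,255))|cv2.inRange(hsv,(15,100,80),(35,255,255))
rep('plate',cv2.morphologyEx(plate,cv2.MORPH_CLOSE,np.ones((3,3))),.008)
rep('rib',cv2.inRange(hsv,(18,120,80),(35,255,255)),.040,15)
rep('green',cv2.morphologyEx(cv2.inRange(hsv,(40,60,30),(90,255,255)),cv2.MORPH_CLOSE,np.ones((5,5))),.010)
E
```

```text
plate [375. 283.] ctr [ 356.5 -147.6] size [101.7 199.4] long axis deg -36.1
plate [160. 246.] ctr [447.5 428.1] size [44.1 43.9] long axis deg 46.9
plate [320. 241.] ctr [4.669e+02 3.000e-01] size [24.2 24.3] long axis deg -89.4
plate [260. 205.] ctr [561.2 164.5] size [58.2 86.3] long axis deg -67.8
plate [386. 204.] ctr [ 570.  -179.8] size [139.4  71.2] long axis deg 76.6
plate [329. 190.] ctr [605.4 -20.2] size [104.4  52.9] long axis deg 56.7
plate [185. 178.] ctr [642.2 372.3] size [ 35.7 177.2] long axis deg -0.4
plate [248. 140.] ctr [740.5 205.6] size [54.1 52.4] long axis deg 1.7
rib [377. 284.] ctr [ 356.7 -148.5] size [23.1 70.3] long axis deg -35.1
rib [320. 241.] ctr [465.2   2. ] size [20.9 21. ] long axis deg -89.4
rib [388. 203.] ctr [ 569.1 -178.1] size [50.1 14.3] long axis deg 78.1
rib [261. 205.] ctr [557.9 159.8] size [56.2 83.7] long axis deg -67.7
rib [329. 189.] ctr [604.  -19.7] size [33.2  9.7] long axis deg 56.7
green [261. 206.] ctr [559.5 161.8] size [100.7 170.7] long axis deg -67.6
```

Call:
{"op": "play_rows", "data": {
  "series": [
    {"translation": [-0.047,-0.004,0],"spin": 0.86},
    {"translation": [-0.047,-0.004,0],"spin": 0.86},
    {"translation": [-0.047,-0.004,0],"spin": 0.86},
    {"translation": [-0.047,-0.004,0],"spin": 0.86},
    {"translation": [-0.047,-0.004,0],"spin": 0.86}
  ],
  "jaw": 1,
  "force": 60
}}

```text
time: 0.6
tool_pos: [0.3961, 0.5289, 0.2305]
tcp_rot: [-1.027, -2.969, 0.001]
wrist_force: [-0.2, 0.3, 1.1]
width: 0.999
```

Call:
{"op": "play_rows", "data": {
  "series": [
    {"translation": [-0.047,-0.004,0],"spin": 0.86},
    {"translation": [-0.047,-0.004,0],"spin": 0.86},
    {"translation": [-0.047,-0.004,0],"spin": 0.86},
    {"translation": [-0.047,-0.004,0],"spin": 0.86},
    {"translation": [-0.047,-0.004,0],"spin": 0.86}
  ]
}}

```text
time: 1.1
tool_pos: [0.5418, 0.345, 0.2306]
tcp_rot: [-1.563, -2.725, 0.001]
wrist_force: [0.2, 0.8, 0.5]
width: 1.002
```

Call:
{"op": "play_rows", "data": {
  "series": [
    {"translation": [-0.047,-0.004,0],"spin": 0.86},
    {"translation": [-0.047,-0.004,0],"spin": 0.86},
    {"translation": [-0.047,-0.004,0],"spin": 0.86},
    {"translation": [-0.047,-0.004,0],"spin": 0.86},
    {"translation": [-0.047,-0.004,0],"spin": 0.86}
  ]
}}

```text
time: 1.6
tool_pos: [0.6098, 0.1206, 0.2307]
tcp_rot: [-2.044, -2.386, 0.001]
wrist_force: [0.6, -0.4, 0.5]
width: 0.999
```

Call:
{"op": "play_rows", "data": {
  "series": [
    {"translation": [-0.047,-0.004,0],"spin": 0.86},
    {"translation": [-0.047,-0.004,0],"spin": 0.86},
    {"translation": [-0.047,-0.004,0],"spin": 0.86},
    {"translation": [-0.047,-0.004,0],"spin": 0.86},
    {"translation": [-0.047,-0.004,0],"spin": 0.86}
  ]
}}

```text
time: 2.1
tool_pos: [0.5909, -0.1132, 0.2307]
tcp_rot: [-2.453, -1.963, 0.001]
wrist_force: [0.8, 0.3, -0.5]
width: 1.003
```

```bash
cat >> h.py <<'E'
from scipy.spatial.transform import Rotation as Ro
def to(x,y,ang):
    """tool shift to world x,y and spin units so tool-y points along ang (deg, mod 180)"""
    s=bot.read_state();R=Ro.from_rotvec(s['tcp_rot']).as_matrix();p=s['tool_pos']
    a=np.degrees(np.arctan2(R[1,1],R[0,1]));d=(ang-a+90)%180-90
    print('t',round(s['time'],2),'pos',p.round(4),'tooly deg',a.round(2),'tilt',np.degrees(np.arccos(-R[2,2])).round(2),'w',round(s['width'],3),'F',s['wrist_force'].round(1),'M',s['torque'].round(2))
    print(' tool shift mm',(R.T@[x-p[0],y-p[1],0]*1000).round(1),'spin units',round(-d/5,2))
E
python3 - <<'E'
from h import *
to(.570,-.179,-12.7)
c=bot.get_calibration('wrist');cv2.imwrite('pics/w1.png',bot.read_camera('wrist'));print(c)
E
```

```text
t 2.1 pos [ 0.5909 -0.1132  0.2307] tooly deg -12.67 tilt 0.03 w 1.003 F [ 0.8  0.3 -0.5] M [ 0.   -0.05  0.  ]
 tool shift mm [-68.8  -6.    0. ] spin units 0.01
{'fov_y': 65.81541590576819, 'cx': 314.5141125067916, 'cy': 199.5668332194676, 'R': array([[ 9.75739970e-01, -2.18931850e-01, -5.96034840e-04],
       [-2.09396493e-01, -9.34030421e-01,  2.89379130e-01],
       [-6.39110231e-02, -2.82233976e-01, -9.57214377e-01]]), 't': array([-0.6017027 , -0.01864313,  0.38535631])}
```

View pics/w1.png

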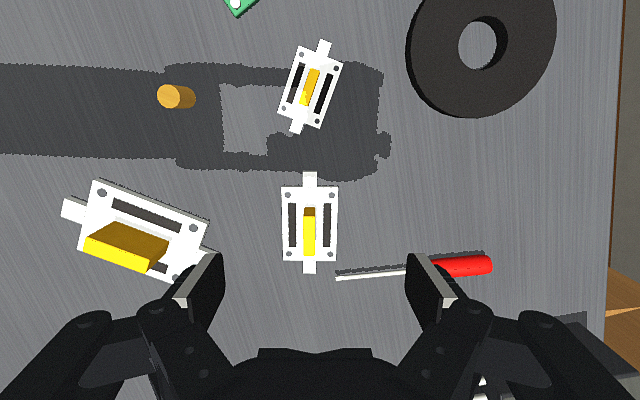

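The wrist view shows the middle plate upright at (310,222), lined up with the jaws, and the driver tip clear at (337,277). I'll refine the pose from this image.

```bash
python3 - <<'E'
from h import *
im=cv2.imread('pics/w1.png');c=bot.get_calibration('wrist');hsv=cv2.cvtColor(im,cv2.COLOR_BGR2HSV)
m=cv2.inRange(hsv,(0,0,150),(180,70,255))|cv2.inRange(hsv,(15,100,80),(35,255,255))
m=cv2.morphologyEx(m,cv2.MORPH_CLOSE,np.ones((3,3)));k=[k for k in cv2.findContours(m,cv2.RETR_EXTERNAL,cv2.CHAIN_APPROX_NONE)[0] if cv2.pointPolygonTest(k,(310,260),False)>0][0]
P=np.array([ray(c,u,v,.008)[:2] for u,v in k[:,0]],np.float32);r=cv2.minAreaRect(P*1000);b=cv2.boxPoints(r);L=max((b[1]-b[0],b[2]-b[1]),key=np.linalg.norm)
g=np.degrees(np.arctan2(L[1],L[0]))%180;print(r,g);to(r[0][0]/1e3,r[0][1]/1e3,g-90)
E
```

```text
((566.515869140625, -188.07261657714844), (137.55149841308594, 70.46833801269531), 76.49569702148438) 76.495674
t 2.15 pos [ 0.589  -0.1201  0.2307] tooly deg -13.03 tilt 0.36 w 0.999 F [-2.1 -3.2 -0.5] M [-0.17  0.01  0.03]
 tool shift mm [-71.2  -6.6   0.4] spin units 0.09
```

Call:
{"op": "play_rows", "data": {
  "series": [
    {"translation": [-0.028,-0.003,0.02],"spin": 0},
    {"translation": [-0.028,-0.003,0.02],"spin": 0},
    {"translation": [0,0,0],"spin": 0},
    {"translation": [0,0,0],"spin": 0}
  ],
  "jaw": 0.1
}}

```text
time: 2.55
tool_pos: [0.5727, -0.1647, 0.1902]
tcp_rot: [-2.45, -1.963, 0.001]
wrist_force: [-0.1, 0.7, 0.0]
width: 0.552
```

```bash
python3 - <<'E'
from h import *
c=bot.get_calibration('wrist');im=bot.read_camera('wrist');cv2.imwrite('pics/w2.png',im);hsv=cv2.cvtColor(im,cv2.COLOR_BGR2HSV)
m=cv2.inRange(hsv,(18,120,60),(35,255,255))
for k in cv2.findContours(m,cv2.RETR_EXTERNAL,cv2.CHAIN_APPROX_NONE)[0]:
    if cv2.contourArea(k)<200: continue
    P=np.array([ray(c,u,v,.044)[:2] for u,v in k[:,0]],np.float32);r=cv2.minAreaRect(P*1000);print('rib',k[:,0].mean(0),np.round(r[0]+r[1]+(r[2],),1))
m=cv2.inRange(hsv,(0,0,150),(180,70,255))|cv2.inRange(hsv,(15,100,80),(35,255,255));m=cv2.morphologyEx(m,cv2.MORPH_CLOSE,np.ones((3,3)))
for k in cv2.findContours(m,cv2.RETR_EXTERNAL,cv2.CHAIN_APPROX_NONE)[0]:
    if cv2.contourArea(k)<1500: continue
    P=np.array([ray(c,u,v,.008)[:2] for u,v in k[:,0]],np.float32);r=cv2.minAreaRect(P*1000);print('plate',k[:,0].mean(0),np.round(r[0]+r[1]+(r[2],),1))
to(.5695,-.180,-13)
E
```

```text
rib [ 97.93277311 214.07983193] [ 357.  -145.    49.5   96.    53.8]
rib [314.46564885 198.20610687] [ 570.4 -176.2   55.1   13.    77.1]
rib [156.03125  30.75   ] [472.1  -4.2  23.1  41.6  50. ]
rib [315.80952381  21.84126984] [604.2 -26.   37.1  11.5  57.3]
plate [115.40711462 202.03754941] [ 354.4 -147.5  102.   200.5   53.8]
plate [314.42699725 188.2892562 ] [ 569.5 -179.2  136.7   69.7   76.9]
plate [310.07365439  33.39093484] [600.5 -28.8  83.   52.   56.9]
t 2.6 pos [ 0.5736 -0.1643  0.1912] tooly deg -12.51 tilt 0.04 w 0.547 F [ 0.2  0.  -0.5] M [ 0.   -0.02  0.05]
 tool shift mm [-16.2  -0.6  -0. ] spin units 0.1
```

View pics/w2.png

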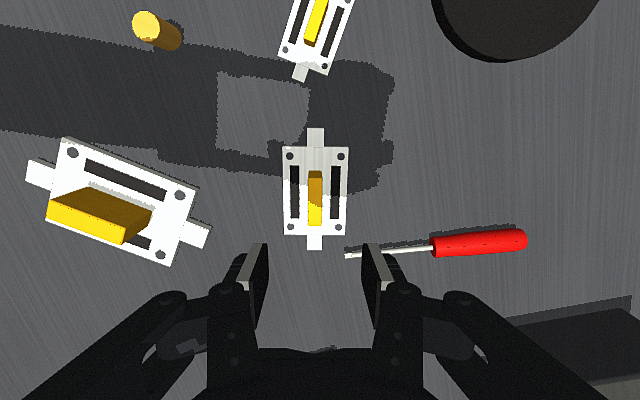

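The wrist view shows the plate between and ahead of the open fingers at (314,188), with the driver clear of the finger path. Now I'll descend and grip.

Call:
{"op": "play_rows", "data": {
  "series": [
    {"translation": [-0.0155,-0.0005,0.03],"spin": 0.1},
    {"translation": [0,0,0.04],"spin": 0},
    {"translation": [0,0,0.04],"spin": 0},
    {"translation": [0,0,0.03],"spin": 0},
    {"translation": [0,0,0],"spin": 0}
  ]
}}

```text
time: 3.1
tool_pos: [0.5666, -0.1772, 0.0471]
tcp_rot: [-2.451, -1.953, 0.007]
wrist_force: [-0.8, 1.1, -0.0]
width: 0.549
```

```bash
python3 -c "
from h import *
to(.5695,-.1792,-13.05)"
```

```text
t 3.1 pos [ 0.5666 -0.1772  0.0471] tooly deg -12.89 tilt 0.49 w 0.549 F [-0.8  1.1 -0. ] M [-0.01  0.03  0.02]
 tool shift mm [-1.3  3.3 -0. ] spin units 0.03
```

Call:
{"op": "play_rows", "data": {
  "series": [
    {"translation": [0,0,0.012],"spin": 0},
    {"translation": [0,0,0],"spin": 0},
    {"translation": [0,0,0],"spin": 0}
  ]
}}

```text
time: 3.4
tool_pos: [0.5712, -0.1799, 0.0411]
tcp_rot: [2.456, 1.955, 0.003]
wrist_force: [-0.7, 0.5, -0.1]
width: 0.55
```

```bash
python3 -c "
from h import *
to(.5695,-.1792,-13.05)"
```

```text
t 3.4 pos [ 0.5712 -0.1799  0.0411] tooly deg -12.96 tilt 0.17 w 0.55 F [-0.7  0.5 -0.1] M [ 0.03 -0.02  0.01]
 tool shift mm [ 0.3 -1.9 -0. ] spin units 0.02
```

Call:
{"op": "play_rows", "data": {
  "series": [
    {"translation": [0,-0.001,0.014],"spin": 0},
    {"translation": [0,0,0.012],"spin": 0},
    {"translation": [0,0,0],"spin": 0},
    {"translation": [0,0,0],"spin": 0}
  ]
}}

```text
time: 3.8
tool_pos: [0.5678, -0.1793, 0.0123]
tcp_rot: [-2.457, -1.955, 0.002]
wrist_force: [-0.8, 0.3, 0.8]
width: 0.551
```

Call:
{"op": "play_rows", "data": {
  "series": [
    {"translation": [0,0,0],"spin": 0},
    {"translation": [0,0,0],"spin": 0},
    {"translation": [0,0,0],"spin": 0},
    {"translation": [0,0,0],"spin": 0},
    {"translation": [0,0,0],"spin": 0}
  ],
  "jaw": -1,
  "force": 70
}}

```text
time: 4.3
tool_pos: [0.5692, -0.1797, 0.0139]
tcp_rot: [2.458, 1.955, 0.001]
wrist_force: [-0.8, -0.7, 2.6]
width: 0.152
```

```bash
python3 -c "
from h import *
to(.5695,-.1792,-13.05)"
```

```text
t 4.3 pos [ 0.5692 -0.1797  0.0139] tooly deg -12.99 tilt 0.07 w 0.152 F [-0.8 -0.7  2.6] M [-0.06  0.03 -0.06]
 tool shift mm [0.6 0.2 0. ] spin units 0.01
```

Call:
{"op": "play_rows", "data": {
  "series": [
    {"translation": [0,0,-0.02],"spin": 0},
    {"translation": [0,0,-0.04],"spin": 0},
    {"translation": [0,0,-0.04],"spin": 0},
    {"translation": [0,0,-0.02],"spin": 0},
    {"translation": [0,0,0],"spin": 0}
  ]
}}

```text
time: 4.8
tool_pos: [0.5712, -0.1804, 0.137]
tcp_rot: [2.454, 1.952, 0.006]
wrist_force: [0.4, -0.1, -3.3]
width: 0.149
```

Call:
{"op": "play_rows", "data": {
  "series": [
    {"translation": [0.03,-0.002,0],"spin": -0.6},
    {"translation": [0.043,-0.002,0],"spin": -0.88},
    {"translation": [0.043,-0.002,0],"spin": -0.88},
    {"translation": [0.043,-0.002,0],"spin": -0.88},
    {"translation": [0.043,-0.002,0],"spin": -0.88}
  ]
}}

```text
time: 5.3
tool_pos: [0.5739, 0.0233, 0.1303]
tcp_rot: [-2.064, -2.365, 0.004]
wrist_force: [-0.6, 0.8, -2.4]
width: 0.151
```

Call:
{"op": "play_rows", "data": {
  "series": [
    {"translation": [0.043,-0.002,0],"spin": -0.88},
    {"translation": [0.043,-0.002,0],"spin": -0.88},
    {"translation": [0.03,-0.002,0],"spin": -0.6},
    {"translation": [0.02,0,0],"spin": -0.5},
    {"translation": [0,0,0],"spin": 0}
  ]
}}

```text
time: 5.8
tool_pos: [0.537, 0.1548, 0.1303]
tcp_rot: [-1.752, -2.603, 0.005]
wrist_force: [0.2, -0.6, -2.5]
width: 0.149
```

Call:
{"op": "play_rows", "data": {
  "series": [
    {"translation": [0,0,0],"spin": 0},
    {"translation": [0,0,0],"spin": 0}
  ]
}}

```text
time: 6.0
tool_pos: [0.5395, 0.1518, 0.132]
tcp_rot: [-1.76, -2.601, 0.003]
wrist_force: [0.9, -0.1, -2.7]
width: 0.154
```

```bash
python3 - <<'E'
from h import *
to(.5595,.1618,22.4)
im=np.vstack([bot.read_camera('wrist'),bot.read_camera('top')[110:310]])
cv2.imwrite('pics/w3.png',im[:600])
E
```

```text
t 6.0 pos [0.5395 0.1518 0.132 ] tooly deg 21.85 tilt 0.12 w 0.154 F [ 0.9 -0.1 -2.7] M [-0.02 -0.    0.  ]
 tool shift mm [ 1.8 22.2 -0. ] spin units -0.11
```

View pics/w3.png

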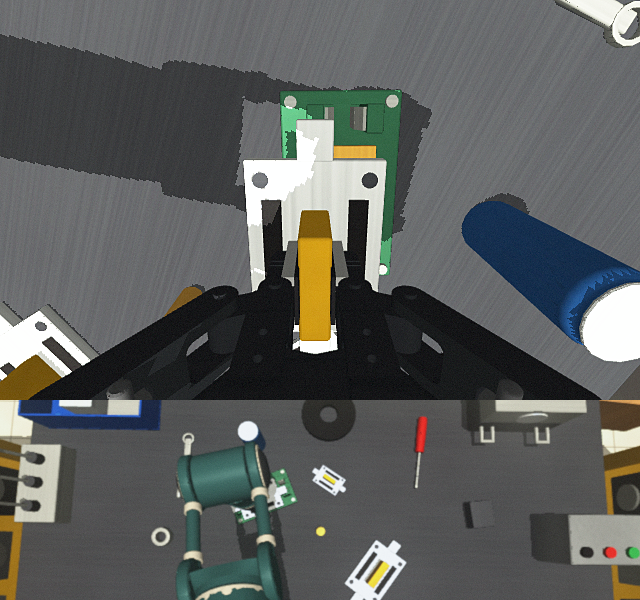

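The wrist view shows the plate square in the jaws: front corners about (244,160) and (386,160), ear at (315,120). The bracket's far edge runs from (282,91) to (401,91). I'll compare plate and bracket in this one view.

```bash
python3 - <<'E'
from h import *
c=bot.get_calibration('wrist');im=cv2.imread('pics/w3.png')[:400];hsv=cv2.cvtColor(im,cv2.COLOR_BGR2HSV)
s=bot.read_state();R=Ro.from_rotvec(s['tcp_rot']).as_matrix();p=s['tool_pos'];L=lambda X:(R.T@(X-p))[:2]*1000
g=cv2.inRange(hsv,(40,50,30),(95,255,255))
col=lambda r:np.where(g[r,270:410])[0][[0,-1]]+270
print('green row ranges',[(r,col(r)) for r in (92,94,97,115,120)], 'top rows',[(u,np.where(g[70:150,u])[0][0]+70) for u in (300,340,380)])
w=cv2.inRange(hsv,(0,0,120),(180,60,255))
for r in (125,130,135): print('ear',r,np.where(w[r,285:345])[0][[0,-1]]+285)
for r in (190,200): print('plate',r,np.where(w[r,230:400])[0][[0,-1]]+230)
print('plate edge rows',[(u,np.where(w[140:200,u])[0][0]+140) for u in (255,345,375)],'ear tip',[np.where(w[100:150,u])[0][0]+100 for u in (305,315,325)])
zt=p[2]-.0139+.008
for n,u,v,z in (('plate fl',244,160,zt),('fr',386,160,zt),('ear l',297,121,zt),('ear r',333,121,zt),('base l',281,91,.01),('base r',401,91,.01)):
    X=ray(c,u,v,z);print(n,X.round(4),'tool',L(X).round(1))
E
```

```text
green row ranges [(92, array([280, 401])), (94, array([280, 401])), (97, array([280, 401])), (115, array([281, 400])), (120, array([281, 399]))] top rows [(300, np.int64(90)), (340, np.int64(90)), (380, np.int64(90))]
ear 125 [296 333]
ear 130 [296 333]
ear 135 [296 333]
plate 190 [245 384]
plate 200 [246 383]
plate edge rows [(255, np.int64(158)), (345, np.int64(160)), (375, np.int64(158))] ear tip [np.int64(120), np.int64(120), np.int64(107)]
plate fl [0.4908 0.1851 0.1268] tool [ 49.3 -33.3]
fr [0.5547 0.2107 0.1268] tool [49.3 35.6]
ear l [0.5081 0.2118 0.1268] tool [67.7 -7.3]
ear r [0.5237 0.2181 0.1268] tool [67.7  9.5]
base l [0.4836 0.2218 0.01  ] tool [ 86.1 -26.3]
base r [0.5741 0.2581 0.01  ] tool [86.1 71.2]
```

Call:
{"op": "play_rows", "data": {
  "series": [
    {"translation": [0.001,0.011,0],"spin": -0.05},
    {"translation": [0.001,0.0105,0.02],"spin": 0},
    {"translation": [0,0,0.02],"spin": 0},
    {"translation": [0,0,0.01],"spin": 0},
    {"translation": [0,0,0],"spin": 0}
  ]
}}

```text
time: 6.6
tool_pos: [0.558, 0.162, 0.0812]
tcp_rot: [-1.752, -2.604, 0.005]
wrist_force: [-0.9, 0.7, -1.8]
width: 0.153
```

Call:
{"op": "play_rows", "data": {
  "series": [
    {"translation": [0,0,0],"spin": 0},
    {"translation": [0,0,0],"spin": 0},
    {"translation": [0,0,0],"spin": 0}
  ]
}}

```text
time: 6.9
tool_pos: [0.5601, 0.1629, 0.0846]
tcp_rot: [1.752, 2.606, 0.003]
wrist_force: [-0.5, -0.7, -1.6]
width: 0.151
```

```bash
python3 - <<'E'
from h import *
to(.5595,.1618,22.4)
im=np.vstack([bot.read_camera('wrist')[:300,100:500],cv2.resize(bot.read_camera('side')[140:215,220:320],(400,300),interpolation=cv2.INTER_CUBIC)])
cv2.imwrite('pics/w4.png',im)
E
```

```text
t 6.9 pos [0.5601 0.1629 0.0846] tooly deg 22.16 tilt 0.13 w 0.151 F [-0.5 -0.7 -1.6] M [-0.01  0.06 -0.03]
 tool shift mm [-0.8 -1.  -0. ] spin units -0.05
```

View pics/w4.png

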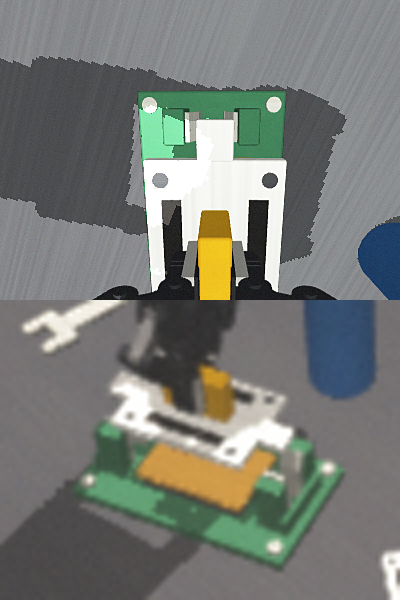

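The wrist crop shows the posts with inner faces near u=284 and 338, while the ear is centred near 315. I'll quantify that small lateral difference.

```bash
python3 - <<'E'
from h import *
c=bot.get_calibration('wrist');im=cv2.imread('pics/w4.png')[:300]
s=bot.read_state();R=Ro.from_rotvec(s['tcp_rot']).as_matrix();p=s['tool_pos'];L=lambda X:(R.T@(X-p))[:2]*1000
zt=p[2]-.0059
for n,u0,u1,v,z in (('plate edge',44,187,159,zt),('ear tip',96.5,133.5,121,zt),('base edge',138.5,285.5,92.5,.01)):
    off=0 if n=='plate edge' else -0
    a=L(ray(c,u0+100+(100 if n=='plate edge' else 0)+(100 if n=='ear tip' else 0)*1,v,z)) if 0 else None
hsv=cv2.cvtColor(im,cv2.COLOR_BGR2HSV);g=cv2.inRange(hsv,(40,50,20),(95,255,255));w=cv2.inRange(hsv,(0,0,130),(180,60,255))
def seg(m,r): 
    d=np.flatnonzero(np.diff(np.r_[0,m[r]>0,0]));return [(int(a),int(b)) for a,b in zip(d[::2],d[1::2]) if b-a>5]
for r in (95,100,112,118): print('green',r,seg(g,r))
for r in (140,150,170,200): print('white',r,seg(w,r))
for n,u0,u1,v,z in (('plate body',144,286.5,160,zt),('ear',196.5,233.5,122,zt),('base',138.5,286,92.5,.01),('post inner',184,238,112,.052),('post outer',162,260,112,.052)):
    a,b=L(ray(c,u0+100,v,z)),L(ray(c,u1+100,v,z));print(n,a.round(1),b.round(1),'mid',((a+b)/2).round(1))
E
```

```text
green 95 [(137, 286)]
green 100 [(156, 267)]
green 112 [(139, 147), (153, 185), (201, 223), (238, 273), (275, 285)]
green 118 [(139, 185), (201, 223), (238, 285)]
white 140 [(134, 140), (191, 237), (336, 400)]
white 150 [(133, 141), (196, 234), (332, 400)]
white 170 [(130, 142), (144, 286), (326, 400)]
white 200 [(0, 16), (125, 145), (146, 162), (181, 249), (269, 284), (318, 400)]
plate body [ 49.3 -33.3] [49.3 35.8] mid [49.3  1.2]
ear [67.2 -7.6] [67.2  9.8] mid [67.2  1.1]
base [ 83.  -49.6] [83.  48.5] mid [83.  -0.6]
post inner [ 71.3 -15.8] [71.3 13.7] mid [71.3 -1. ]
post outer [ 71.3 -27.8] [71.3 25.7] mid [71.3 -1. ]
```

Call:
{"op": "play_rows", "data": {
  "series": [
    {"translation": [-0.0009,-0.0017,0.005],"spin": -0.04},
    {"translation": [0,0,0.008],"spin": 0},
    {"translation": [0,0,0.003],"spin": 0},
    {"translation": [0,0,0],"spin": 0},
    {"translation": [0,0,0],"spin": 0}
  ]
}}

```text
time: 7.5
tool_pos: [0.5577, 0.1612, 0.0669]
tcp_rot: [-1.748, -2.61, 0.001]
wrist_force: [0.2, -0.1, -3.1]
width: 0.147
```

Call:
{"op": "play_rows", "data": {
  "series": [
    {"translation": [0,0,0.002],"spin": 0},
    {"translation": [0,0,0.002],"spin": 0},
    {"translation": [0,0,0.002],"spin": 0},
    {"translation": [0,0,0],"spin": 0}
  ]
}}

```text
time: 7.9
tool_pos: [0.558, 0.1613, 0.0611]
tcp_rot: [1.748, 2.61, 0.0]
wrist_force: [0.3, -0.6, -2.6]
width: 0.152
```

Call:
{"op": "play_rows", "data": {
  "series": [
    {"translation": [0,0,0.0015],"spin": 0},
    {"translation": [0,0,0.0015],"spin": 0},
    {"translation": [0,0,0],"spin": 0}
  ]
}}

```text
time: 8.2
tool_pos: [0.5586, 0.1614, 0.0585]
tcp_rot: [1.748, 2.609, 0.002]
wrist_force: [1.8, 0.7, -2.3]
width: 0.152
```

Call:
{"op": "play_rows", "data": {
  "series": [
    {"translation": [0,0,0.0015],"spin": 0},
    {"translation": [0,0,0.0015],"spin": 0},
    {"translation": [0,0,0],"spin": 0}
  ]
}}

```text
time: 8.5
tool_pos: [0.5587, 0.1614, 0.0561]
tcp_rot: [1.748, 2.609, 0.002]
wrist_force: [1.2, -0.4, 3.6]
width: 0.151
```

Call:
{"op": "play_rows", "data": {
  "series": [
    {"translation": [0,0,0.0015],"spin": 0},
    {"translation": [0,0,0.0015],"spin": 0},
    {"translation": [0,0,0],"spin": 0}
  ]
}}

```text
time: 8.8
tool_pos: [0.5587, 0.1613, 0.0534]
tcp_rot: [1.748, 2.609, 0.001]
wrist_force: [0.5, 0.1, 2.6]
width: 0.157
```

Net resistance of about 5–6 N shows both ears are past the lips. Next I'll estimate the seat height from the two initial views, to know where to slow down.

```bash
python3 - <<'E'
from h import *
for z in np.arange(.012,.034,.003):
    o=[]
    for n in ('top','side'):
        c=bot.get_calibration(n);h=cv2.cvtColor(cv2.imread(f'pics/{n}0.png'),cv2.COLOR_BGR2HSV)
        m=cv2.inRange(h,(18,120,60),(35,255,255));x0,y0,x1,y1=(220,170,300,240) if n=='top' else (240,160,305,205)
        mm=np.zeros_like(m);mm[y0:y1,x0:x1]=m[y0:y1,x0:x1]
        k=max(cv2.findContours(mm,cv2.RETR_EXTERNAL,cv2.CHAIN_APPROX_NONE)[0],key=cv2.contourArea)
        r=cv2.minAreaRect(np.array([ray(c,u,v,z)[:2]*1000 for u,v in k[:,0]],np.float32));o+=[np.round(r[0],1),np.round(r[1],1)]
    print(z.round(3),*o)
E
```

```text
0.012 [560.7 163.8] [57.7 86. ] [564.5 169.7] [60.1 87.8]
0.015 [560.4 163.4] [57.6 85.8] [562.9 167.3] [59.9 87.5]
0.018 [560.1 163. ] [57.4 85.5] [561.4 164.9] [59.7 87.2]
0.021 [559.8 162.5] [57.3 85.3] [559.8 162.5] [59.5 86.9]
0.024 [559.5 162.1] [57.1 85. ] [558.3 160.1] [59.3 86.7]
0.027 [559.2 161.7] [56.9 84.8] [556.7 157.6] [59.1 86.4]
0.03 [558.9 161.2] [56.8 84.5] [555.2 155.2] [58.9 86.1]
0.033 [558.6 160.8] [56.6 84.3] [553.6 152.8] [58.7 85.8]
```

Call:
{"op": "play_rows", "data": {
  "series": [
    {"translation": [0,0,0.001],"spin": 0},
    {"translation": [0,0,0.001],"spin": 0},
    {"translation": [0,0,0.001],"spin": 0},
    {"translation": [0,0,0.001],"spin": 0},
    {"translation": [0,0,0],"spin": 0}
  ]
}}

```text
time: 9.3
tool_pos: [0.5583, 0.1613, 0.0481]
tcp_rot: [1.748, 2.61, 0.001]
wrist_force: [2.0, 0.6, 2.2]
width: 0.157
```

Call:
{"op": "play_rows", "data": {
  "series": [
    {"translation": [0,0,0.001],"spin": 0},
    {"translation": [0,0,0.001],"spin": 0},
    {"translation": [0,0,0.001],"spin": 0},
    {"translation": [0,0,0.001],"spin": 0},
    {"translation": [0,0,0],"spin": 0}
  ]
}}

```text
time: 9.8
tool_pos: [0.5582, 0.1613, 0.0442]
tcp_rot: [1.748, 2.61, 0.001]
wrist_force: [3.8, -0.5, 2.4]
width: 0.147
```

Call:
{"op": "play_rows", "data": {
  "series": [
    {"translation": [0,0,0.0005],"spin": 0},
    {"translation": [0,0,0.0005],"spin": 0},
    {"translation": [0,0,0.0005],"spin": 0},
    {"translation": [0,0,0],"spin": 0}
  ]
}}

```text
time: 10.2
tool_pos: [0.5581, 0.1613, 0.0428]
tcp_rot: [1.748, 2.61, 0.0]
wrist_force: [3.5, 1.2, 3.1]
width: 0.146
```

Call:
{"op": "play_rows", "data": {
  "series": [
    {"translation": [0,0,0.0006],"spin": 0},
    {"translation": [0,0,0.0006],"spin": 0},
    {"translation": [0,0,0.0006],"spin": 0},
    {"translation": [0,0,0],"spin": 0}
  ]
}}

```text
time: 10.6
tool_pos: [0.558, 0.1613, 0.0409]
tcp_rot: [1.749, 2.61, 0.0]
wrist_force: [3.4, 1.1, 2.9]
width: 0.151
```

Call:
{"op": "play_rows", "data": {
  "series": [
    {"translation": [0,0,0.0005],"spin": 0},
    {"translation": [0,0,0.0005],"spin": 0},
    {"translation": [0,0,0],"spin": 0}
  ]
}}

```text
time: 10.9
tool_pos: [0.558, 0.1612, 0.0399]
tcp_rot: [1.749, 2.61, 0.0]
wrist_force: [3.0, 1.3, 3.9]
width: 0.153
```

Call:
{"op": "play_rows", "data": {
  "series": [
    {"translation": [0,0,0.0004],"spin": 0},
    {"translation": [0,0,0.0004],"spin": 0},
    {"translation": [0,0,0],"spin": 0}
  ]
}}

```text
time: 11.2
tool_pos: [0.558, 0.1613, 0.0391]
tcp_rot: [1.748, 2.61, 0.0]
wrist_force: [4.2, 1.7, 3.2]
width: 0.149
```

Call:
{"op": "play_rows", "data": {
  "series": [
    {"translation": [0,0,0.0004],"spin": 0},
    {"translation": [0,0,0.0004],"spin": 0},
    {"translation": [0,0,0],"spin": 0}
  ]
}}

```text
time: 11.5
tool_pos: [0.5581, 0.1613, 0.0388]
tcp_rot: [1.748, 2.61, 0.0]
wrist_force: [2.5, 0.9, 6.7]
width: 0.153
```

Call:
{"op": "play_rows", "data": {
  "series": [
    {"translation": [0,0,0.0003],"spin": 0},
    {"translation": [0,0,0],"spin": 0}
  ]
}}

```text
time: 11.7
tool_pos: [0.5581, 0.1613, 0.0388]
tcp_rot: [1.748, 2.61, 0.0]
wrist_force: [1.4, 1.4, 7.7]
width: 0.15
```

Call:
{"op": "play_rows", "data": {
  "series": [
    {"translation": [0,0,0.0005],"spin": 0},
    {"translation": [0,0,0],"spin": 0}
  ]
}}

```text
time: 11.9
tool_pos: [0.5581, 0.1613, 0.0386]
tcp_rot: [1.748, 2.61, 0.0]
wrist_force: [0.6, 0.8, 10.2]
width: 0.155
```

Call:
{"op": "play_rows", "data": {
  "series": [
    {"translation": [0,0,0.0006],"spin": 0},
    {"translation": [0,0,0],"spin": 0}
  ]
}}

```text
time: 12.1
tool_pos: [0.5582, 0.1613, 0.0385]
tcp_rot: [1.748, 2.61, -0.0]
wrist_force: [-0.8, 1.1, 12.5]
width: 0.151
```

Call:
{"op": "play_rows", "data": {
  "series": [
    {"translation": [0,0,0.0004],"spin": 0},
    {"translation": [0,0,0.0004],"spin": 0},
    {"translation": [0,0,0],"spin": 0}
  ]
}}

```text
time: 12.4
tool_pos: [0.5581, 0.1613, 0.0383]
tcp_rot: [-1.748, -2.61, 0.0]
wrist_force: [-1.4, 0.1, 16.2]
width: 0.154
```

```bash
python3 -c "
from h import *
to(.5595,.1618,22.4)"
```

```text
t 12.4 pos [0.5581 0.1613 0.0383] tooly deg 22.36 tilt 0.01 w 0.154 F [-1.4  0.1 16.2] M [0.03 0.28 0.02]
 tool shift mm [-0.   1.5 -0. ] spin units -0.01
```

Call:
{"op": "play_rows", "data": {
  "series": [
    {"translation": [0,0,0.0001],"spin": 0},
    {"translation": [0,0,0],"spin": 0},
    {"translation": [0,0,0],"spin": 0},
    {"translation": [0,0,0],"spin": 0},
    {"translation": [0,0,0],"spin": 0}
  ]
}}

```text
time: 12.9
tool_pos: [0.5582, 0.1613, 0.0383]
tcp_rot: [1.748, 2.61, 0.0]
wrist_force: [-1.8, 0.1, 16.8]
width: 0.151
```

Call:
{"op": "play_rows", "data": {
  "series": [
    {"translation": [0,0,-0.0005],"spin": 0},
    {"translation": [0,0,-0.0005],"spin": 0},
    {"translation": [0,0,-0.0005],"spin": 0},
    {"translation": [0,0,0],"spin": 0}
  ]
}}

```text
time: 13.3
tool_pos: [0.5581, 0.1613, 0.0384]
tcp_rot: [1.748, 2.61, 0.0]
wrist_force: [0.7, 0.7, 9.4]
width: 0.149
```

Call:
{"op": "play_rows", "data": {
  "series": [
    {"translation": [0,0,0],"spin": 0},
    {"translation": [0,0,0],"spin": 0},
    {"translation": [0,0,0],"spin": 0},
    {"translation": [0,0,0],"spin": 0},
    {"translation": [0,0,0],"spin": 0}
  ],
  "jaw": -0.3
}}

```text
time: 13.8
tool_pos: [0.5573, 0.161, 0.037]
tcp_rot: [-1.748, -2.609, 0.002]
wrist_force: [0.0, -0.8, 0.2]
width: 0.348
```

```bash
python3 - <<'E'
from h import *
to(.5595,.1618,22.4)
cv2.imwrite('pics/w5.png',bot.read_camera('wrist'))
E
```

```text
t 13.8 pos [0.5573 0.161  0.037 ] tooly deg 22.36 tilt 0.09 w 0.348 F [ 0.  -0.8  0.2] M [-0.01 -0.01 -0.  ]
 tool shift mm [-0.1  2.3 -0. ] spin units -0.01
```

View pics/w5.png

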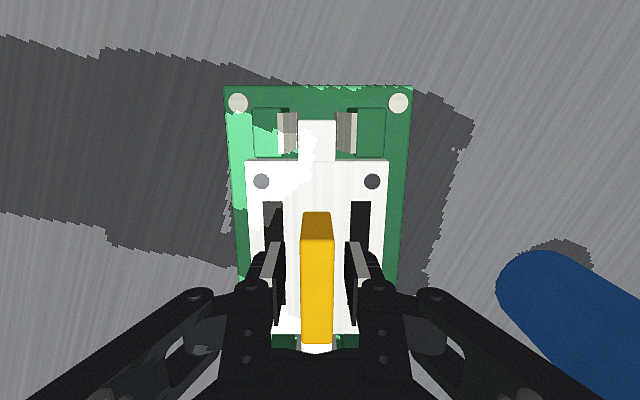

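The wrist view shows the jaws open on both sides of the rib and clear of it. The plate is centred in the bracket (body u 245–388, base 224–413) with the ear between the clips. I'll retreat straight up.

Call:
{"op": "play_rows", "data": {
  "series": [
    {"translation": [0,0,-0.005],"spin": 0},
    {"translation": [0,0,-0.015],"spin": 0},
    {"translation": [0,0,-0.04],"spin": 0},
    {"translation": [0,0,-0.05],"spin": 0},
    {"translation": [0,0,-0.03],"spin": 0}
  ]
}}

```text
time: 14.35
tool_pos: [0.5599, 0.1617, 0.1832]
tcp_rot: [1.746, 2.606, 0.007]
wrist_force: [1.0, -0.8, 0.4]
width: 0.35
```

Call:
{"op": "play_rows", "data": {
  "series": [
    {"translation": [0.0,-0.05,0],"spin": 0},
    {"translation": [0,-0.05,0],"spin": 0},
    {"translation": [0,0,0],"spin": 0},
    {"translation": [0,0,0],"spin": 0},
    {"translation": [0,0,0],"spin": 0}
  ]
}}

```text
time: 14.85
tool_pos: [0.4671, 0.1236, 0.1793]
tcp_rot: [1.747, 2.608, 0.004]
wrist_force: [0.3, 0.5, -0.2]
width: 0.347
```

```bash
python3 - <<'E'
from h import *
to(.5595,.1618,22.4)
c=bot.get_calibration('wrist');w=bot.read_camera('wrist');s=bot.read_camera('side')
cv2.imwrite('pics/w6.png',np.vstack([w[:350,:],cv2.resize(s[130:212,180:388],(640,250),interpolation=cv2.INTER_CUBIC)]))
E
```

```text
t 14.85 pos [0.4671 0.1236 0.1793] tooly deg 22.36 tilt 0.21 w 0.347 F [ 0.3  0.5 -0.2] M [-0.05  0.    0.02]
 tool shift mm [  0.2 100.    0.4] spin units -0.01
```

View pics/w6.png

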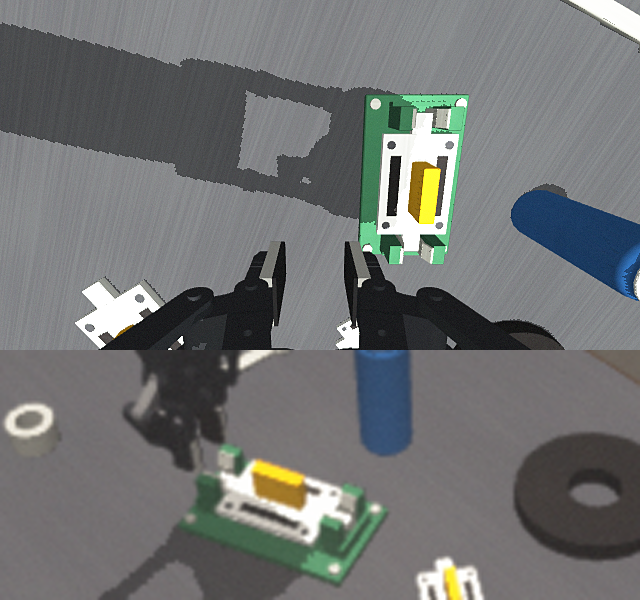

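The plate lies flat with both ears in the clips. The contact stiffness matched the seat (about 20 N/mm), and the gripper is clear, so I'll hand in.

```bash
python3 -c "
from h import *
print(bot.finish_job())"
```

```text
the job is handed in; nothing more can be done
None
```

I gripped the middle-sized plate (measured 139 × 71 mm) by its rib and slid both ears down between the clips. I then pressed it onto the seat, let go and handed the job in after about 15 s of robot time; no verdict came back.

- **Pressing:** I held a wrist reading of 16–17 N for about 0.5 s. Taking off the steady 3 N read while sliding in the clips, that is roughly 13–14 N on the seat, a little under the 15 N asked. The highest wrist reading was 16.8 N, so by these readings the seat stayed below 20 N.
- **Seat height:** I felt contact with the plate's underside about 25 mm above the table. The two camera views put the seat at 21 mm, about 4 mm lower. I trusted the contact, because its stiffness matched the seat's 1 mm per 20 N.
- **Position:** Camera estimates of the sideways position differed by 1–2 mm, within the 6 mm allowed.
- **Final check:** The last wrist and side pictures show the plate lying flat, with both ears between the clips. The gripper was clear and read no force. The bystanders in view looked undisturbed, but I did not measure them again.

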